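# Set the water filter unit for the night

### The arm

A 6-joint arm with a two-finger parallel gripper is mounted at the origin on the work surface; the furniture and walls round the work are solid. World frame = base frame: x ahead of the robot, y to its left, z up, the work surface at z = 0. Lengths are in m, angles in rad, forces in N, time in s.
With the tool pointing down it reaches from about 0.35 to 0.85 m from the base axis. Payload 8.1 kg.
Tool frame: the origin (TCP) lies at the centre of the arm's flange, where the gripper is bolted on; the fingertips stand 186 mm ahead of it and the grasp point (between the pads) lies 167 mm ahead of it; z points along the fingers, y is the line along which they close (so a half turn about z gives the same grasp; the last joint's range is limited). The gripper opens to 93 mm and grips with 3 to 60 N. Pads are 15 mm wide; open, the fingers measure 128 mm over their backs; the gripper's body (75 mm by 188 mm) begins 65 mm behind the grasp point.
Start: joints at [-1.21, 0.13, 1.488, -0, 1.523, -0.085], TCP at [0.259, -0.541, 0.405] pointing down, gripper open.
Joint ranges: [-2.96, 2.96], [-0.89, 2.26], [0.02, 2.5], [-1.34, 4.48], [0, 2.73], [-2.66, 2.66]. Speed limits (rad/s): [2.39, 2.39, 2.79, 3.14, 3.14, 3.14].

### API

Orientations are given as a rotation vector (axis times angle).
In Python, from plant import read_state, read_camera, camera_params, robot gives the robot as it stands.
- The arm moves only by the tool carry_out, never from a script. Its argument "targets" is a list of rows, each an object of numbers: "hand": the opening in per cent of the stroke, from 0 (shut) to 100 (fully open); "x", "y", "z": the shift along the tool's x, y, z in m; "ax", "ay", "az": the turn, a rotation vector about the tool's x, y, z in rad. In form: [{"hand": .., "x": .., "y": .., "z": .., "ax": .., "ay": .., "az": ..}, ...]. A call has 1 to 8 rows; each row is the pose to reach, as a shift and turn from the pose commanded when the call began, along the tool's axes at that moment; what a row does not reach only later rows make up. A row lasts 1/8 s, in which the tool goes at most 62.5 mm and 10.7 degrees, less where a joint would pass 70% of its speed; a pose out of reach is approached as far as the arm can. A call with a gripper value outside its range is refused whole. The fingers move at their own pace and stop on an object; "newtons" is the grip in N (left out, the last holds). Time passes only in rows, so rows that repeat a pose let the fingers close. It gives the time, the measured TCP pose, the force, the opening and the grip force at its end, in the units of the state.
- read_state(): the state, without advancing time (a new reading comes with each control period).
- read_camera(name): name is "side" or "top" or "wrist"; returns (picture, depth): 420x560x3 uint8, blue, green, red; 420x560 float32, m along the optical axis (not along the pixel's ray), 0 where there is no reading.
- camera_params(name): a dict with "fx", "fy", "cx", "cy" (pixels), "k1" (the pictures are not rectified: a ray, as slopes to the right and down, at radius r is drawn at 1 + k1 r^2 times it, then the intrinsics apply), "position" and "rotation" of the camera in the world. Camera axes: x right, y up, looking along -z (the intrinsics and any distortion apply to the point x, -y, -z); pixel columns grow to the right and rows downward; lengths in m; the calibration is good to about 2 mm. A picture is of the moment at which its call begins: read the wrist's pose just before it. camera_params takes no time and is no camera call; for the wrist camera it gives the pose at the moment of the call.
- robot.close_job(): hands the job in; it is judged then, once.
The state is a dict: "t": time; "q": joint angles; "dq": joint speeds; "joint_torque": joint torques, N m; "tool_pos": TCP position; "orientation": TCP orientation; "force": force on the tool from outside, world axes, zero at the start; "wrist_torque": the same for the moment, N m; "opening": finger opening in m; "gripper_force": force on a finger pad.
Only numpy, scipy, OpenCV 4.12 (cv2) and the standard library are available. Lean on these libraries where they do the work, as an engineer would, in place of code of your own. Each camera call takes 0.05 s, during which the arm holds its last target. There are 200 camera calls.

### The job

Set the water filter unit for the night. First take the spice jar that stands on the unit in the way of the valve handle and stand it upright on the wooden board beside the jar already there; then flip all four toggles of the switch bank over to off; last, turn the valve's bar handle until its long nose lies right above the dark mark on the dial. Leave the little handwheel, the mark and the other things on the worktop as they are.

Things in the scene. Friction and masses are not known exactly. Their poses are not given: they have to be found in the camera images.
- unit: White water filter unit, fixed. Base plate 16 mm high, spans x -75..90, y -95..95 mm about the origin, which is at worktop height. A cartridge lies along y at x = 62 mm, its top 71 mm high. Valve with bar handle at (-10, -10) mm on a round 72 mm light metal dial; low handwheel (43 mm across, top 37 mm high) at (-5, 66) mm. At yaw 0 its -x side faces the robot.
- valve_grip (a point): Centre of the valve's steel bar handle: on the vertical turning axis, half-way up the bar, 53 mm above the worktop. Turns with the handle: the long nose points along its -x. Bar 12 mm wide, 24 mm tall (41 to 65 mm above the worktop), 61 mm from axis to nose end, 25 mm to tail end. Grip it across its width on the axis from above; the valve body under it stays below 33 mm.
- valve_nose (a point): Point 55 mm out from the turning axis in the nose of the bar, half-way up it.
- valve (a joint): Angle of the bar handle, rad, 0 to 1.571, growing anticlockwise seen from above; at 0 the nose points along the unit's -x, at 1.571 along the unit's -y. Turns with a friction of about 0.06 N m and stays where it is left.
- mark (a joint): Angle of the mark on the dial, rad, measured just as the handle's angle: the handle is set when both are equal. Different every time.
- mark_tip (a point): Outer end of the mark, 34 mm from the valve axis, 22 mm above the worktop. The mark is a flat dark bar 18 x 7 x 5 mm lying on the dial (top 24 mm above the worktop), pointing away from the axis along its -x; stiff, but it can be pushed round, so keep off it.
- wheel (a joint): Angle of the low handwheel on the filter unit, rad, 0 at the start: to be left alone.
- bank: Fixed white switch bank, 70 x 180 mm, 32 mm high (34 mm at its grey face plate); origin at worktop height under its centre. Four grey paddle toggles stand in a row along its y axis at y = 51, 17, -17, -51 mm. All start on, leaning to the bank's +y end; off is over to the -y end, where a small steel stud sits.
- toggle_1 (a joint): Toggle at y = 51 mm of the bank, hinged 34 mm above the worktop: 16 mm wide (x), 6 mm thick, 24 mm long. 0 = on (leans 0.3 rad to +y), 1.45 = fully over to -y; off beyond 0.75 rad. Stays where left. Shut fingertips dragged along the row towards -y, 48 to 53 mm above the worktop, push each one over and slide across it (under 3 N).
- toggle_2 (a joint): Toggle at y = 17 mm, as toggle_1.
- toggle_3 (a joint): Toggle at y = -17 mm, as toggle_1.
- toggle_4 (a joint): Toggle at y = -51 mm, as toggle_1.
- board: Fixed wooden board, 110 (x) x 230 (y) mm, 12 mm thick; origin at worktop height under its centre.
- jar_centre (a point): Centre, half-way up (53 mm above its foot), of the spice jar to be moved: round, 42 mm across, 106 mm tall with its lid. It starts upright on the filter unit's base plate beside the valve, about 67 mm from the valve axis, where it blocks the handle.
- other_jar_centre (a point): Centre, half-way up (50 mm above its foot), of the other spice jar, 43 mm across and 100 mm tall, which stands somewhere along the board's length and stays there.
- mug: Loose mug, 93 mm tall, about 83 mm across plus handle; to be left alone. Origin at its foot.
- salt_dish: Loose footed metal dish, 68 mm across, 46 mm tall; to be left alone.
- tin: Loose food tin, 75 mm across, 58 mm tall; to be left alone.
- utensils: Wooden block with kitchen utensils, fixed, 145 x 122 mm and 320 mm tall: an obstacle at the back right. Another, at the sink on the left: the fixed swan-neck tap, its column at x = 0.335, y = 0.553 m, arching over to its spout at x = 0.18, y = 0.43 m; the arch is highest, 0.43 m above the worktop, at x = 0.25, y = 0.49 m.
- jar: The spice jar to be moved; origin at the centre of its foot (see jar_centre).
Mind the look-alikes: they are no part of the job. Leave any blue look-alike of the jar alone.

How it is judged:
By the outcome, as a careful person would: the job done as asked, in the order asked, and still so for the second after the job is handed in, with the robot touching nothing.
It also fails if it takes over 72 s, if anything falls off the work surface, if the arm or the gripper's body presses on something with over 40 N, if the wrist force passes 120 N, or if a joint passes its speed limit or range.

## Working session

There is one attempt and no reset: what is moved stays moved. The work goes in short steps, Python scripts to look and compute and a tool call to move; the robot and the scene stay as the last step left them, time stands still between calls to the robot, and variables do not carry over. Pictures are saved under pics/ and viewed, at most 10 in all, crops included, and the job is handed in when it is done.

Besides the shell and the picture viewer there is one more tool, called after "Call:" in YAML: its name, and indented under it one key for each argument. carry_out: Moves the arm, as the interface text tells. Its arguments: {"type":"object","properties":{"targets":{"type":"array","items":{"type":"object","properties":{"hand":{"type":"number"},"x":{"type":"number"},"y":{"type":"number"},"z":{"type":"number"},"ax":{"type":"number"},"ay":{"type":"number"},"az":{"type":"number"}}}},"newtons":{"type":"number"}},"required":["targets"]}

```bash
mkdir -p pics; ls
cat > h.py <<'E'
import numpy as np, cv2
from plant import read_state, read_camera, camera_params, robot
def grab(n):
    p=camera_params(n); im,d=read_camera(n); return im,d,p
def ray(p,u,v):
    K=np.array([[p["fx"],0,p["cx"]],[0,p["fy"],p["cy"]],[0,0,1.]])
    u=np.atleast_1d(u).astype(float);v=np.atleast_1d(v).astype(float)
    a=cv2.undistortPoints(np.stack([u,v],-1)[:,None],K,np.array([p["k1"],0,0,0.]))[:,0]
    return np.c_[a[:,0],-a[:,1],-np.ones(len(a))]@np.array(p["rotation"]).T
def plane(p,u,v,z):
    r=ray(p,u,v);o=np.array(p["position"]);return o+r*((z-o[2])/r[:,2])[:,None]
def pts(p,d,u,v):
    return np.array(p["position"])+ray(p,u,v)*d[v,u][:,None]
E
python3 - <<'E'
from h import *
for n in("top","side"):
    im,d,p=grab(n);cv2.imwrite(f"pics/{n}0.png",im);np.savez(f"{n}0.npz",im=im,d=d);print(n,p)
print(read_state())
E
```

```text
pics
top {'fx': 438.72781863383693, 'fy': 438.72781863383693, 'cx': 273.2153619254147, 'cy': 210.69487995922847, 'k1': 0.03154113523752482, 'position': array([0.42145135, 0.00912923, 1.51397091]), 'rotation': array([ 0.06063832, -0.09248483, -1.56212227])}
side {'fx': 409.13154182371227, 'fy': 409.13154182371227, 'cx': 268.92756407242877, 'cy': 203.8391322227861, 'k1': -0.11415559080766367, 'position': array([0.22276967, 0.69149789, 0.76268854]), 'rotation': array([ 0.26304948, -1.13021817, -2.52253417])}
{'t': 0.1, 'q': array([-1.21035906e+00,  1.31073365e-01,  1.48914827e+00,  1.35711685e-05,
        1.52300781e+00, -8.54029933e-02]), 'dq': array([ 0.00095362, -0.00099616, -0.00273686, -0.00106979,  0.00095304,
       -0.00269079]), 'joint_torque': array([ 1.11403591e-03, -5.61341786e+01, -4.93093228e+01,  7.70187518e-02,
        2.92111246e-02, -3.68557255e-05]), 'tool_pos': array([ 0.25867903, -0.54114939,  0.40381157]), 'orientation': array([-3.06227436e+00, -6.94178518e-01,  3.31190598e-04]), 'force': array([-0.3601862 , -0.72272008,  0.72792797]), 'wrist_torque': array([-0.03918023, -0.03471798, -0.03621013]), 'gripper_force': 0.0, 'opening': 0.09292529674948825}
```

Rotation is a rotation vector; I'll convert it.

```bash
sed -i 's/np.array(p\["rotation"\]).T/cv2.Rodrigues(np.array(p["rotation"]))[0].T/' h.py; sed -n 11p h.py
```

```text
r=ray(p,u,v);o=np.array(p["position"]);return o+r*((z-o[2])/r[:,2])[:,None]
```

View pics/top0.png

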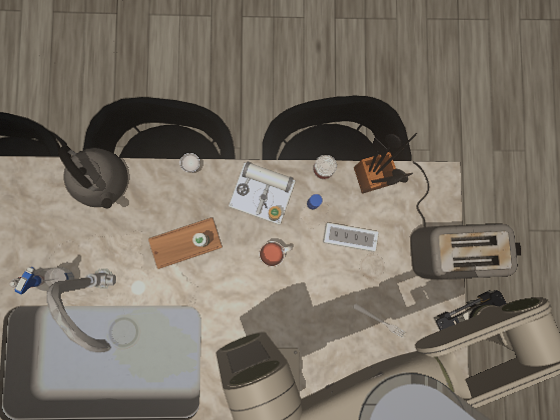

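View pics/side0.png

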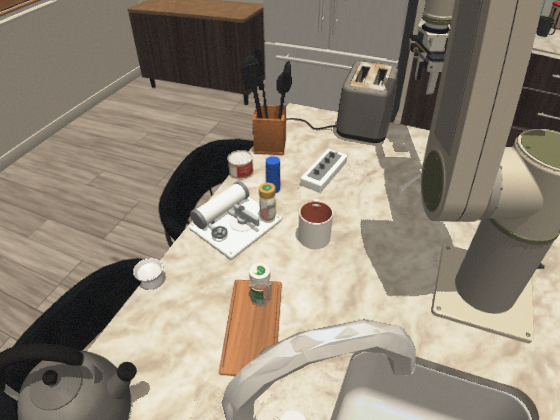

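The top view shows the unit at about (262,192) and the bank at (351,236). The board is at (185,243) with the other jar, white-lidded, at (201,240). Two objects could be the jar: the orange-lidded one on the unit's base plate by the valve (275,212 top; 267,203 side), and a blue one standing off the unit (315,201; side 273,174). The orange-lidded one fits, because it stands on the plate beside the valve and isn't blue. Next is an enlarged crop to confirm that, plus measurements.

```bash
sed -n 6,10p h.py
python3 - <<'E'
from h import *
t=np.load("top0.npz");s=np.load("side0.npz")
a=cv2.resize(t["im"][150:260,220:390],None,fx=4.7,fy=4.7,interpolation=cv2.INTER_CUBIC)[:, :799]
cv2.imwrite("pics/crop1.png",a)
p=camera_params("top");im,d=t["im"],t["d"]
hsv=cv2.cvtColor(im,cv2.COLOR_BGR2HSV)
V,U=np.mgrid[0:420,0:560]
def comp(m,z,box,nm):
    b=np.zeros_like(m);x0,y0,x1,y1=box;b[y0:y1,x0:x1]=m[y0:y1,x0:x1]
    b=cv2.morphologyEx(b.astype(np.uint8),cv2.MORPH_CLOSE,np.ones((5,5)))
    c=max(cv2.findContours(b,0,2)[0],key=cv2.contourArea)[:,0]
    P=plane(p,c[:,0],c[:,1],z)[:,:2]
    r=cv2.minAreaRect((P*1000).astype(np.float32)); print(nm,len(c),r,cv2.minAreaRect(c))
    return c
H,S,Vv=[hsv[...,i].astype(int) for i in range(3)]
comp((S>110)&(H<20)&(Vv>60),.012,(140,205,232,275),"board")
P=pts(p,d,U.ravel(),V.ravel()).reshape(420,560,3)
print("worktop z",np.median(P[200:230,330:345,2]),np.median(P[255:275,180:220,2]))
Z=P[...,2]
comp((Z>.022)&(Z<.06),.034,(318,215,385,258),"bank")
comp((Z>.009),.016,(220,155,300,228),"unit")
def top(box,lo,nm):
    x0,y0,x1,y1=box;q=P[y0:y1,x0:x1].reshape(-1,3);q=q[(q[:,2]>lo)]
    print(nm,len(q),q.mean(0),q.max(0),q.min(0))
top((262,200,290,226),.095,"jar");top((190,228,214,252),.09,"other");top((300,190,330,215),.07,"blue");top((255,238,297,270),.07,"mug")
top((312,150,340,182),.045,"tin");top((178,150,205,175),.035,"salt");top((350,130,415,195),.05,"utensil")
E
```

```text
K=np.array([[p["fx"],0,p["cx"]],[0,p["fy"],p["cy"]],[0,0,1.]])
    u=np.atleast_1d(u).astype(float);v=np.atleast_1d(v).astype(float)
    a=cv2.undistortPoints(np.stack([u,v],-1)[:,None],K,np.array([p["k1"],0,0,0.]))[:,0]
    return np.c_[a[:,0],-a[:,1],-np.ones(len(a))]@cv2.Rodrigues(np.array(p["rotation"]))[0].T
def plane(p,u,v,z):
board 122 ((457.1622314453125, 278.65386962890625), (107.20584869384766, 226.29977416992188), 19.195323944091797) ((184.76495361328125, 242.7499237060547), (31.376049041748047, 67.50489807128906), 71.22196960449219)
worktop z 0.002467134401297977 0.001257129737649687
bank 50 ((481.55914306640625, -283.0446472167969), (179.51821899414062, 69.86243438720703), 80.4367446899414) ((350.7583923339844, 236.369140625), (53.4100227355957, 20.62252426147461), 10.007980346679688)
unit 133 ((627.099609375, 21.381256103515625), (217.89837646484375, 191.35614013671875), 71.04328155517578) ((261.1080322265625, 193.76278686523438), (63.096927642822266, 55.16851806640625), 19.29004669189453)
jar 139 [ 0.54905134 -0.02194685  0.17211752] [0.57345655 0.00912923 1.51397091] [ 0.42145135 -0.04392694  0.10635014]
other 150 [0.46630564 0.21251795 0.1205077 ] [0.48619471 0.2361622  1.51397091] [0.42145135 0.00912923 0.09132585]
blue 148 [ 0.58993058 -0.1506513   0.14193346] [0.61595996 0.00912923 1.51397091] [ 0.42145135 -0.17688982  0.07169691]
mug 142 [ 0.42631281 -0.03185137  0.1281097 ] [0.46240806 0.02566479 1.51397091] [ 0.38198616 -0.07887227  0.07069115]
tin 398 [ 0.71480129 -0.19187143  0.08185986] [0.756355   0.00912923 1.51397091] [ 0.42145135 -0.23177833  0.04513765]
salt 159 [0.72995343 0.2651841  0.04130048] [0.75952171 0.29642078 0.05290602] [0.69694164 0.23119234 0.03500686]
utensil 1476 [ 0.69706473 -0.35060818  0.19988168] [0.76704414 0.00912923 1.51397091] [ 0.42145135 -0.41186006  0.05001422]
```

View pics/crop1.png

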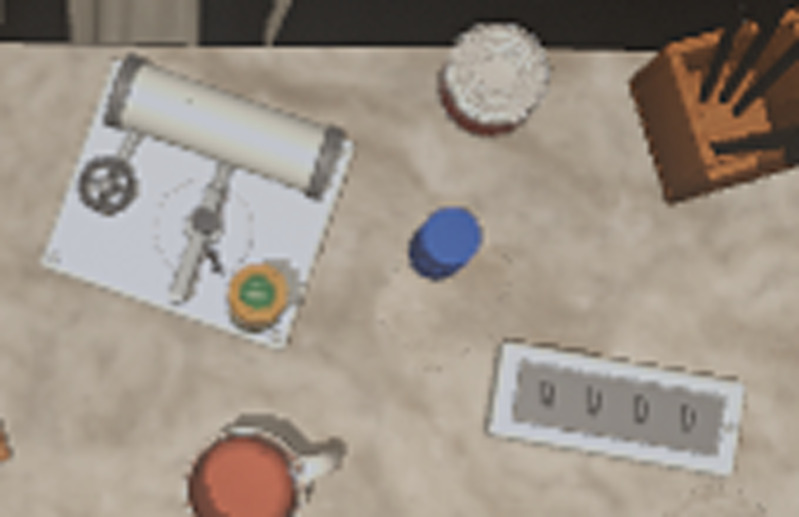

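The crop confirms it: the orange-lidded jar with the green top, at crop (258,295), stands on the unit's plate beside the valve. The blue one at (450,240) is off the unit and stays untouched. The dark mark shows at about (213,258), between the nose at (182,290) and the jar. The bank's stud is at (728,425), its right (-y) end.

```bash
cat >> h.py <<'E'
from scipy.spatial.transform import Rotation as Ro
def pose():
    s=read_state();R=Ro.from_rotvec(s["orientation"]).as_matrix();return s,np.array(s["tool_pos"]),R
def down(yaw):
    c,s=np.cos(np.radians(yaw)),np.sin(np.radians(yaw));return np.array([[c,s,0],[s,-c,0],[0,0,-1.]])
def go(x,y,z,yaw,fr=None):
    """shift/turn in tool axes to reach; fr=(pos,yaw) start or measured"""
    s,p,R=pose()
    if fr: p,R=np.array(fr[0]),down(fr[1])
    D=np.array([x,y,z])-p;r=Ro.from_matrix(R.T@down(yaw)).as_rotvec()
    print("shift",np.round(R.T@D,4),"turn",np.round(r,4),"rows",np.ceil(max(np.linalg.norm(D)/.0625,np.degrees(np.linalg.norm(r))/10.7)))
E
python3 - <<'E'
from h import *
s,p,R=pose();print(p,np.degrees(np.arctan2(R[1,0],R[0,0])))
go(.52,-.03,.45,70.7)
E
```

```text
[ 0.25867903 -0.54114939  0.40381157] 25.544720139390705
shift [ 0.4562 -0.3486 -0.0456] turn [-0.0015 -0.0008 -0.7881] rows 10.0
```

Call:
carry_out:
  targets:
    - {"hand":100,"x":0.456,"y":-0.349,"z":-0.046,"az":-0.788}
    - {"hand":100,"x":0.456,"y":-0.349,"z":-0.046,"az":-0.788}
    - {"hand":100,"x":0.456,"y":-0.349,"z":-0.046,"az":-0.788}
    - {"hand":100,"x":0.456,"y":-0.349,"z":-0.046,"az":-0.788}
    - {"hand":100,"x":0.456,"y":-0.349,"z":-0.046,"az":-0.788}
    - {"hand":100,"x":0.456,"y":-0.349,"z":-0.046,"az":-0.788}
    - {"hand":100,"x":0.456,"y":-0.349,"z":-0.046,"az":-0.788}
    - {"hand":100,"x":0.456,"y":-0.349,"z":-0.046,"az":-0.788}

```text
schema error: expected keys hand, x, y, z, ax, ay, az
```

Run:
```python
from h import *
go(.52,-.03,.45,70.7)
```

```text
shift [ 0.4562 -0.3486 -0.0456] turn [-0.0015 -0.0008 -0.7881] rows 10.0
```

Call:
carry_out:
  targets:
    - {"hand":100,"x":0.456,"y":-0.349,"z":-0.046,"ax":0,"ay":0,"az":-0.788}
    - {"hand":100,"x":0.456,"y":-0.349,"z":-0.046,"ax":0,"ay":0,"az":-0.788}
    - {"hand":100,"x":0.456,"y":-0.349,"z":-0.046,"ax":0,"ay":0,"az":-0.788}
    - {"hand":100,"x":0.456,"y":-0.349,"z":-0.046,"ax":0,"ay":0,"az":-0.788}
    - {"hand":100,"x":0.456,"y":-0.349,"z":-0.046,"ax":0,"ay":0,"az":-0.788}
    - {"hand":100,"x":0.456,"y":-0.349,"z":-0.046,"ax":0,"ay":0,"az":-0.788}
    - {"hand":100,"x":0.456,"y":-0.349,"z":-0.046,"ax":0,"ay":0,"az":-0.788}
    - {"hand":100,"x":0.456,"y":-0.349,"z":-0.046,"ax":0,"ay":0,"az":-0.788}

```text
t: 1.1
tool_pos: [0.4856, -0.0954, 0.4446]
orientation: [2.563, 1.817, -0.0]
force: [0.4, -0.1, -0.9]
opening: 0.093
gripper_force: 0.0
```

Run:
```python
from h import *
go(.52,-.03,.45,70.7)
```

```text
shift [ 0.0731  0.0108 -0.0054] turn [ 0.      0.0001 -0.0002] rows 2.0
```

Call:
carry_out:
  targets:
    - {"hand":100,"x":0.073,"y":0.011,"z":-0.005,"ax":0,"ay":0,"az":0}
    - {"hand":100,"x":0.073,"y":0.011,"z":-0.005,"ax":0,"ay":0,"az":0}
    - {"hand":100,"x":0.073,"y":0.011,"z":-0.005,"ax":0,"ay":0,"az":0}

```text
t: 1.48
tool_pos: [0.5198, -0.0316, 0.4491]
orientation: [-2.56, -1.82, 0.002]
force: [-0.7, -0.5, 0.0]
opening: 0.093
gripper_force: 0.0
```

Run:
```python
from h import *
im,d,p=grab("wrist");cv2.imwrite("pics/w1.png",im);np.savez("w1.npz",im=im,d=d,p=np.array(p,dtype=object));print(p)
s,t,R=pose();print(t,s["dq"])
```

```text
{'fx': 289.58302584415725, 'fy': 289.58302584415725, 'cx': 281.52611786319034, 'cy': 209.2773551958805, 'k1': -0.057823982002436304, 'position': array([0.54000948, 0.02983468, 0.42889502]), 'rotation': array([-0.23530956,  0.04059576, -0.33317096])}
[ 0.51952874 -0.0325555   0.44916571] [-0.02914246 -0.01022478  0.00969565 -0.00147962 -0.00039809  0.00033921]
```

View pics/w1.png

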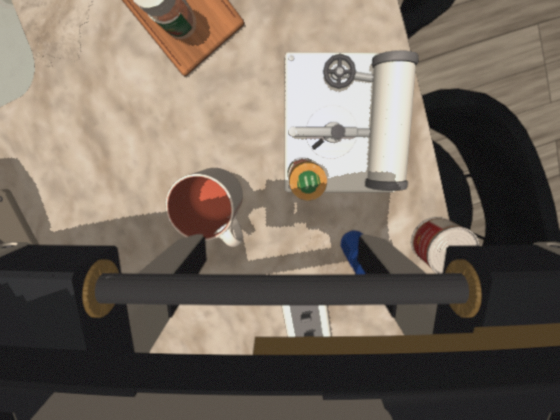

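The wrist view shows the unit square-on. The axis is at about (336,131), the nose points left to (292,132) and the mark is at (319,143). The jar lid is at (308,181), with the board and the other jar at the upper left. Next I compute positions.

Run:
```python
from h import *
f=np.load("w1.npz",allow_pickle=True);im,d,p=f["im"],f["d"],f["p"].item()
hsv=cv2.cvtColor(im,cv2.COLOR_BGR2HSV);H,S,V=[hsv[...,i].astype(int) for i in range(3)]
def blob(m,box):
    b=np.zeros(m.shape,np.uint8);x0,y0,x1,y1=box;b[y0:y1,x0:x1]=m[y0:y1,x0:x1]
    n,l,st,c=cv2.connectedComponentsWithStats(b);i=1+np.argmax(st[1:,4]);print(st[i]);return np.nonzero(l==i)[::-1]
u,v=np.mgrid[0:560,0:420];P=pts(p,d,u.ravel(),v.ravel()).reshape(560,420,3).transpose(1,0,2);Z=P[...,2]*(d>0)
# jar: lid points by depth
for nm,box,lo,hi in(("jar",(280,155,335,205),.112,.13),("other",(130,0,200,45),.10,.12)):
    u,v=blob((Z>lo)&(Z<hi),box);q=plane(p,u,v,np.median(Z[v,u]));print(nm,np.median(Z[v,u]),q.min(0),q.max(0),cv2.minEnclosingCircle((q[:,:2]*1000).astype(np.float32)))
# plate white
u,v=blob((S<40)&(V>150)&(Z>.008)&(Z<.03),(270,40,400,200))
q=plane(p,u,v,.016)[:,:2]
b=np.zeros((420,560),np.uint8);b[v,u]=1
print(cv2.minAreaRect((q*1000).astype(np.float32)))
for y in (70,90,110,160): print(y, np.nonzero(b[y])[0][0], plane(p,np.nonzero(b[y])[0][0],y,.016)[0])
# bar: z .055-.075
u,v=blob((Z>.052)&(Z<.075),(282,115,360,150));q=plane(p,u,v,.065)[:,:2]*1000
r=cv2.minAreaRect(q.astype(np.float32));print("bar",r,np.median(Z[v,u]));print(cv2.boxPoints(r))
# mark dark
u,v=blob((V<70)&(Z>.01)&(Z<.04),(300,130,332,158));q=plane(p,u,v,.024)[:,:2]*1000;print("mark",cv2.minAreaRect(q.astype(np.float32)),q.mean(0))
# wheel
u,v=blob((V<110)&(S<60)&(Z>.02),(315,48,360,95));q=plane(p,u,v,.037)[:,:2]*1000;print("wheel",cv2.minEnclosingCircle(q.astype(np.float32)))
```

```text
[ 289  162   38   39 1153]
jar 0.12130383153678209 [ 0.5315742  -0.04119525  0.12130383] [5.71709632e-01 1.94537622e-04 1.21303832e-01] ((551.8082885742188, -20.438011169433594), 20.763484954833984)
[133   0  38  12 321]
other 0.11024764428597811 [0.44438463 0.19196598 0.11024764] [0.47982946 0.21094028 0.11024764] ((461.8399658203125, 203.2709197998047), 19.065982818603516)
[ 285   52   93  139 8541]
((610.1392822265625, 27.895034790039062), (185.1718292236328, 124.87902069091797), 70.96734619140625)
70 285 [0.57383792 0.11401662 0.016     ]
90 285 [0.56553269 0.08998028 0.016     ]
110 285 [0.55705616 0.06543926 0.016     ]
160 285 [0.53496588 0.00144557 0.016     ]
[288 124  70  15 757]
bar ((590.2999267578125, 22.94487953186035), (16.648889541625977, 84.34920501708984), 71.1928482055664) 0.06482817769765437
[[547.6934     28.661297 ]
 [627.5391      1.4684744]
 [632.90643    17.228462 ]
 [553.0607     44.421284 ]]
[314 140   8   8  23]
mark ((584.6031494140625, 8.170014381408691), (13.279999732971191, 2.9105746746063232), 26.029129028320312) [584.51607984   8.29230624]
[324  55  31  34 518]
wheel ((636.4740600585938, 85.60643005371094), 20.516759872436523)
```

Run:
```python
from h import *
go(.5515,-.0204,.34,71);go(.5515,-.0204,.256,71)
```

```text
shift [0.0221 0.0263 0.1091] turn [-0.0009  0.0007 -0.0051] rows 2.0
shift [0.0222 0.0263 0.1931] turn [-0.0009  0.0007 -0.0051] rows 4.0
```

Call:
carry_out:
  targets:
    - {"hand":100,"x":0.022,"y":0.026,"z":0.109,"ax":0,"ay":0,"az":0}
    - {"hand":100,"x":0.022,"y":0.026,"z":0.109,"ax":0,"ay":0,"az":0}
    - {"hand":100,"x":0.022,"y":0.026,"z":0.109,"ax":0,"ay":0,"az":0}
    - {"hand":100,"x":0.022,"y":0.026,"z":0.15,"ax":0,"ay":0,"az":0}
    - {"hand":100,"x":0.022,"y":0.026,"z":0.193,"ax":0,"ay":0,"az":0}
    - {"hand":100,"x":0.022,"y":0.026,"z":0.193,"ax":0,"ay":0,"az":0}
    - {"hand":100,"x":0.022,"y":0.026,"z":0.193,"ax":0,"ay":0,"az":0}

```text
t: 2.4
tool_pos: [0.5524, -0.0209, 0.2598]
orientation: [2.562, 1.815, 0.004]
force: [0.0, 1.0, 0.7]
opening: 0.0927
gripper_force: 0.0
```

Call:
carry_out:
  targets:
    - {"hand":30,"x":0,"y":0,"z":0,"ax":0,"ay":0,"az":0}
    - {"hand":30,"x":0,"y":0,"z":0,"ax":0,"ay":0,"az":0}
    - {"hand":30,"x":0,"y":0,"z":0,"ax":0,"ay":0,"az":0}
    - {"hand":30,"x":0,"y":0,"z":0,"ax":0,"ay":0,"az":0}
    - {"hand":30,"x":0,"y":0,"z":0,"ax":0,"ay":0,"az":0}
  newtons: 20

```text
t: 3.02
tool_pos: [0.5515, -0.0199, 0.2566]
orientation: [-2.562, -1.818, 0.0]
force: [0.4, 0.6, -0.3]
opening: 0.0476
gripper_force: 0.0
```

Run:
```python
from h import *
s,p,R=pose();print(s["t"],p,R[:,0],s["opening"],s["gripper_force"],s["force"])
```

```text
3.025 [ 0.5515076  -0.01989503  0.25657894] [ 3.30502298e-01  9.43805186e-01 -3.60633021e-05] 0.04762743906071521 0.0 [ 0.4085731   0.62536023 -0.29538436]
```

Call:
carry_out:
  targets:
    - {"hand":20,"x":0,"y":0,"z":0,"ax":0,"ay":0,"az":0}
    - {"hand":20,"x":0,"y":0,"z":0,"ax":0,"ay":0,"az":0}
    - {"hand":20,"x":0,"y":0,"z":0,"ax":0,"ay":0,"az":0}
    - {"hand":20,"x":0,"y":0,"z":0,"ax":0,"ay":0,"az":0}
  newtons: 20

```text
t: 3.52
tool_pos: [0.5515, -0.02, 0.2566]
orientation: [-2.562, -1.817, 0.0]
force: [-0.3, 0.2, -0.5]
opening: 0.0409
gripper_force: 20.0
```

Call:
carry_out:
  targets:
    - {"hand":20,"x":0,"y":0,"z":-0.04,"ax":0,"ay":0,"az":0}
    - {"hand":20,"x":0,"y":0,"z":-0.09,"ax":0,"ay":0,"az":0}
    - {"hand":20,"x":0,"y":0,"z":-0.14,"ax":0,"ay":0,"az":0}
    - {"hand":20,"x":0,"y":0,"z":-0.14,"ax":0,"ay":0,"az":0}
    - {"hand":20,"x":0,"y":0,"z":-0.14,"ax":0,"ay":0,"az":0}

```text
t: 4.15
tool_pos: [0.5514, -0.0199, 0.396]
orientation: [-2.562, -1.817, 0.001]
force: [0.4, 0.1, -1.8]
opening: 0.041
gripper_force: 20.0
```

Run:
```python
from h import *
s,p,R=pose();print(s["t"],p,R[:,0],s["opening"],s["gripper_force"],s["force"])
# other jar from top view
t=np.load("top0.npz");q=camera_params("top");d=t["d"]
V,U=np.mgrid[225:255,188:216];V,U=V.ravel(),U.ravel();P=pts(q,d,U,V);k=(P[:,2]>.09)&(P[:,2]<.12)
print(k.sum(),cv2.minEnclosingCircle((plane(q,U[k],V[k],.112)[:,:2]*1000).astype(np.float32)))
```

```text
4.15 [ 0.55137328 -0.01994384  0.39603999] [ 3.30623938e-01  9.43762570e-01 -1.49611628e-04] 0.04103490825889615 19.996337309712544 [ 0.44460931  0.08636917 -1.77473861]
148 ((466.2258605957031, 214.23973083496094), 22.190309524536133)
```

Run:
```python
from h import *
go(.447,.293,.396,109.2);go(.447,.293,.2535,109.2)
```

```text
shift [ 2.608e-01 -2.020e-01  1.000e-04] turn [-6.000e-04 -0.000e+00 -6.721e-01] rows 6.0
shift [ 0.2609 -0.2019  0.1426] turn [-6.000e-04 -0.000e+00 -6.721e-01] rows 6.0
```

Call:
carry_out:
  targets:
    - {"hand":20,"x":0.035,"y":-0.027,"z":0,"ax":0,"ay":0,"az":-0.09}
    - {"hand":20,"x":0.075,"y":-0.058,"z":0,"ax":0,"ay":0,"az":-0.19}
    - {"hand":20,"x":0.118,"y":-0.091,"z":0,"ax":0,"ay":0,"az":-0.3}
    - {"hand":20,"x":0.161,"y":-0.125,"z":0,"ax":0,"ay":0,"az":-0.41}
    - {"hand":20,"x":0.204,"y":-0.158,"z":0,"ax":0,"ay":0,"az":-0.52}
    - {"hand":20,"x":0.24,"y":-0.186,"z":0,"ax":0,"ay":0,"az":-0.62}
    - {"hand":20,"x":0.261,"y":-0.202,"z":0,"ax":0,"ay":0,"az":-0.672}
    - {"hand":20,"x":0.261,"y":-0.202,"z":0,"ax":0,"ay":0,"az":-0.672}

```text
t: 5.15
tool_pos: [0.446, 0.2944, 0.3942]
orientation: [-1.815, -2.562, 0.005]
force: [-0.1, -0.2, -0.5]
opening: 0.0409
gripper_force: 20.0
```

Call:
carry_out:
  targets:
    - {"hand":20,"x":0,"y":0,"z":0.03,"ax":0,"ay":0,"az":0}
    - {"hand":20,"x":0,"y":0,"z":0.07,"ax":0,"ay":0,"az":0}
    - {"hand":20,"x":0,"y":0,"z":0.105,"ax":0,"ay":0,"az":0}
    - {"hand":20,"x":0,"y":0,"z":0.125,"ax":0,"ay":0,"az":0}
    - {"hand":20,"x":0,"y":0,"z":0.132,"ax":0,"ay":0,"az":0}
    - {"hand":20,"x":0,"y":0,"z":0.132,"ax":0,"ay":0,"az":0}
    - {"hand":20,"x":0,"y":0,"z":0.132,"ax":0,"ay":0,"az":0}

```text
t: 6.02
tool_pos: [0.4478, 0.2931, 0.2658]
orientation: [1.82, 2.56, 0.002]
force: [-0.3, 0.1, -0.0]
opening: 0.0411
gripper_force: 20.0
```

Run:
```python
from h import *
s,p,R=pose();print(s["t"],p,s["opening"],s["gripper_force"],s["force"]);go(.447,.293,.2535,109.2)
```

```text
6.025 [0.44775844 0.29311905 0.26576307] 0.04112594004121149 19.996226647635922 [-0.28256348  0.1317989  -0.0416464 ]
shift [ 0.0001 -0.0008  0.0123] turn [ 0.0016 -0.0002 -0.0006] rows 1.0
```

Call:
carry_out:
  targets:
    - {"hand":20,"x":0,"y":0,"z":0.006,"ax":0,"ay":0,"az":0}
    - {"hand":20,"x":0,"y":0,"z":0.01,"ax":0,"ay":0,"az":0}
    - {"hand":20,"x":0,"y":0,"z":0.0125,"ax":0,"ay":0,"az":0}
    - {"hand":20,"x":0,"y":0,"z":0.0125,"ax":0,"ay":0,"az":0}
    - {"hand":20,"x":0,"y":0,"z":0.0125,"ax":0,"ay":0,"az":0}

```text
t: 6.65
tool_pos: [0.4473, 0.2933, 0.2525]
orientation: [1.82, 2.561, 0.0]
force: [-1.7, -0.6, 4.4]
opening: 0.0411
gripper_force: 20.0
```

Touchdown at 4.4 N, so I release and lift.

Call:
carry_out:
  targets:
    - {"hand":100,"x":0,"y":0,"z":0,"ax":0,"ay":0,"az":0}
    - {"hand":100,"x":0,"y":0,"z":0,"ax":0,"ay":0,"az":0}
    - {"hand":100,"x":0,"y":0,"z":0,"ax":0,"ay":0,"az":0}
    - {"hand":100,"x":0,"y":0,"z":0,"ax":0,"ay":0,"az":0}
    - {"hand":100,"x":0,"y":0,"z":-0.04,"ax":0,"ay":0,"az":0}
    - {"hand":100,"x":0,"y":0,"z":-0.09,"ax":0,"ay":0,"az":0}
    - {"hand":100,"x":0,"y":0,"z":-0.15,"ax":0,"ay":0,"az":0}
    - {"hand":100,"x":0,"y":0,"z":-0.15,"ax":0,"ay":0,"az":0}

```text
t: 7.65
tool_pos: [0.4485, 0.2938, 0.4087]
orientation: [1.817, 2.557, 0.015]
force: [0.3, 0.5, -0.1]
opening: 0.0929
gripper_force: 0.0
```

Run:
```python
from h import *
s,p,R=pose();print(s["t"],p,s["opening"])
im,d,c=grab("side");cv2.imwrite("pics/s2.png",im)
go(.51,-.125,.40,71); b=np.array([np.cos(np.radians(80.44)),np.sin(np.radians(80.44))]);c0=np.array([.4816,-.283]);print(c0+.095*b,c0-.08*b)
```

```text
7.65 [0.44849467 0.29383391 0.40874075] 0.0929151142477309
shift [-0.4157 -0.079   0.0045] turn [ 0.0054 -0.0028  0.6666] rows 7.0
[ 0.49737763 -0.18931934] [ 0.46831357 -0.36188898]
```

View pics/s2.png

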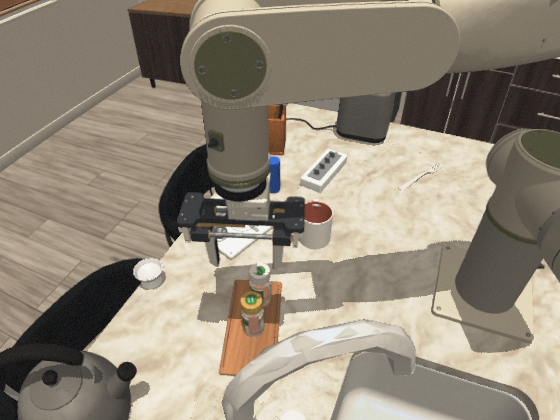

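The side view shows the jar standing upright on the board at (252,315), beside the other jar at (260,275). Next comes the switch bank, with the hand shut on the way.

Run:
```python
from h import *
go(.4977,-.187,.36,80.4)
```

```text
shift [-0.4702 -0.1112  0.0442] turn [ 0.0056 -0.0024  0.5026] rows 8.0
```

Call:
carry_out:
  targets:
    - {"hand":0,"x":-0.47,"y":-0.111,"z":0.0,"ax":0.0,"ay":0.0,"az":0.503}
    - {"hand":0,"x":-0.47,"y":-0.111,"z":0.0,"ax":0.0,"ay":0.0,"az":0.503}
    - {"hand":0,"x":-0.47,"y":-0.111,"z":0.0,"ax":0.0,"ay":0.0,"az":0.503}
    - {"hand":0,"x":-0.47,"y":-0.111,"z":0.0,"ax":0.0,"ay":0.0,"az":0.503}
    - {"hand":0,"x":-0.47,"y":-0.111,"z":0.0,"ax":0.0,"ay":0.0,"az":0.503}
    - {"hand":0,"x":-0.47,"y":-0.111,"z":0.0,"ax":0.0,"ay":0.0,"az":0.503}
    - {"hand":0,"x":-0.47,"y":-0.111,"z":0.0,"ax":0.0,"ay":0.0,"az":0.503}
    - {"hand":0,"x":-0.47,"y":-0.111,"z":0.04,"ax":0.0,"ay":0.0,"az":0.503}
  newtons: 10

```text
t: 8.7
tool_pos: [0.4974, -0.1903, 0.3633]
orientation: [2.398, 2.023, 0.003]
force: [1.1, 1.2, -0.5]
opening: 0.0177
gripper_force: 0.0
```

Call:
carry_out:
  targets:
    - {"hand":0,"x":0,"y":0,"z":0,"ax":0,"ay":0,"az":0}
    - {"hand":0,"x":0,"y":0,"z":0,"ax":0,"ay":0,"az":0}

```text
t: 8.95
tool_pos: [0.4965, -0.1869, 0.3608]
orientation: [-2.398, -2.025, 0.001]
force: [0.5, 0.5, -0.0]
opening: 0.0008
gripper_force: 0.0
```

Run:
```python
from h import *
s,p,R=pose();print(s["t"],p,R[:,0],s["opening"])
go(.4977,-.187,.2365,80.4)
im,d,c=grab("top");P=pts(c,d,*[a.ravel() for a in np.mgrid[0:560,0:420]]).reshape(560,420,3).transpose(1,0,2)
Z=P[...,2]*(d>0);m=np.zeros(Z.shape,np.uint8);m[215:258,318:385]=((Z>.022)&(Z<.06))[215:258,318:385]
print(m.sum());cv2.imwrite("pics/t3.png",cv2.resize(im[170:290,200:400],None,fx=4,fy=4))
```

```text
8.95 [ 0.4965148  -0.18688898  0.36077485] [0.16783527 0.98581429 0.00122551] 0.0007809584497085707
shift [-1.000e-04  1.500e-03  1.243e-01] turn [-0.0027 -0.0012 -0.0011] rows 2.0
88
```

Call:
carry_out:
  targets:
    - {"hand":0,"x":0,"y":0.0015,"z":0.05,"ax":0,"ay":0,"az":0}
    - {"hand":0,"x":0,"y":0.0015,"z":0.1,"ax":0,"ay":0,"az":0}
    - {"hand":0,"x":0,"y":0.0015,"z":0.124,"ax":0,"ay":0,"az":0}
    - {"hand":0,"x":0,"y":0.0015,"z":0.124,"ax":0,"ay":0,"az":0}
    - {"hand":0,"x":0,"y":0.0015,"z":0.124,"ax":0,"ay":0,"az":0}

```text
t: 9.62
tool_pos: [0.4994, -0.1871, 0.2403]
orientation: [2.397, 2.027, 0.002]
force: [-0.4, 0.2, 0.7]
opening: 0.0007
gripper_force: 0.0
```

Run:
```python
from h import *
s,p,R=pose();print(s["t"],p,s["force"])
go(.4816-.068*.166,-.283-.068*.986,.2365,80.4)
```

```text
9.625 [ 0.49939378 -0.18709101  0.24025846] [-0.36251719  0.20814242  0.67437549]
shift [-0.1655 -0.0016  0.0039] turn [0.0029 0.0007 0.0008] rows 3.0
```

Call:
carry_out:
  targets:
    - {"hand":0,"x":-0.02,"y":-0.001,"z":0.001,"ax":0,"ay":0,"az":0}
    - {"hand":0,"x":-0.04,"y":-0.001,"z":0.001,"ax":0,"ay":0,"az":0}
    - {"hand":0,"x":-0.06,"y":-0.001,"z":0.001,"ax":0,"ay":0,"az":0}
    - {"hand":0,"x":-0.08,"y":-0.001,"z":0.001,"ax":0,"ay":0,"az":0}
    - {"hand":0,"x":-0.1,"y":-0.001,"z":0.001,"ax":0,"ay":0,"az":0}
    - {"hand":0,"x":-0.12,"y":-0.001,"z":0.001,"ax":0,"ay":0,"az":0}
    - {"hand":0,"x":-0.14,"y":-0.001,"z":0.001,"ax":0,"ay":0,"az":0}
    - {"hand":0,"x":-0.155,"y":-0.001,"z":0.001,"ax":0,"ay":0,"az":0}

```text
t: 10.62
tool_pos: [0.4712, -0.3415, 0.2371]
orientation: [-2.4, -2.027, 0.0]
force: [0.1, 0.7, 0.0]
opening: 0.0005
gripper_force: 0.3
```

Call:
carry_out:
  targets:
    - {"hand":0,"x":-0.011,"y":0,"z":0,"ax":0,"ay":0,"az":0}
    - {"hand":0,"x":-0.011,"y":0,"z":0,"ax":0,"ay":0,"az":0}
    - {"hand":0,"x":-0.011,"y":0,"z":0,"ax":0,"ay":0,"az":0}

```text
t: 11.0
tool_pos: [0.4697, -0.3506, 0.2371]
orientation: [-2.4, -2.027, -0.0]
force: [0.0, -0.2, 0.1]
opening: 0.0005
gripper_force: 0.0
```

Call:
carry_out:
  targets:
    - {"hand":0,"x":0,"y":0,"z":-0.05,"ax":0,"ay":0,"az":0}
    - {"hand":0,"x":0,"y":0,"z":-0.11,"ax":0,"ay":0,"az":0}
    - {"hand":0,"x":0,"y":0,"z":-0.16,"ax":0,"ay":0,"az":0}

```text
t: 11.38
tool_pos: [0.4699, -0.3502, 0.3996]
orientation: [2.398, 2.028, 0.0]
force: [0.7, -0.6, 0.3]
opening: 0.0005
gripper_force: 0.0
```

Run:
```python
from h import *
s,p,R=pose();print(s["t"],p,R[:,0],s["force"])
go(.52,.02,.40,71)
```

```text
11.375 [ 0.4698862  -0.35020183  0.39964998] [ 1.66209181e-01  9.86090343e-01 -5.86377327e-04] [ 0.72334867 -0.57421191  0.33283776]
shift [ 0.3734 -0.0121 -0.0006] turn [0.0012 0.0005 0.1646] rows 6.0
```

Call:
carry_out:
  targets:
    - {"hand":40,"x":0.36,"y":0.02,"z":0.0,"ax":0,"ay":0,"az":0.165}
    - {"hand":40,"x":0.36,"y":0.02,"z":0.0,"ax":0,"ay":0,"az":0.165}
    - {"hand":40,"x":0.36,"y":0.02,"z":0.0,"ax":0,"ay":0,"az":0.165}
    - {"hand":40,"x":0.36,"y":0.02,"z":0.0,"ax":0,"ay":0,"az":0.165}
    - {"hand":40,"x":0.36,"y":0.02,"z":0.0,"ax":0,"ay":0,"az":0.165}
    - {"hand":40,"x":0.36,"y":0.02,"z":0.0,"ax":0,"ay":0,"az":0.165}
    - {"hand":40,"x":0.36,"y":0.02,"z":0.0,"ax":0,"ay":0,"az":0.165}
    - {"hand":40,"x":0.36,"y":0.02,"z":0.0,"ax":0,"ay":0,"az":0.165}

```text
t: 12.38
tool_pos: [0.5493, 0.0008, 0.3971]
orientation: [2.558, 1.824, -0.001]
force: [-0.1, -0.7, -0.5]
opening: 0.0373
gripper_force: 0.0
```

Call:
carry_out:
  targets:
    - {"hand":40,"x":0,"y":0,"z":0,"ax":0,"ay":0,"az":0}
    - {"hand":40,"x":0,"y":0,"z":0,"ax":0,"ay":0,"az":0}
    - {"hand":40,"x":0,"y":0,"z":0,"ax":0,"ay":0,"az":0}

```text
t: 12.75
tool_pos: [0.5495, -0.0002, 0.3972]
orientation: [2.56, 1.821, 0.0]
force: [0.5, 0.1, -0.5]
opening: 0.0371
gripper_force: 0.0
```

Run:
```python
from h import *
s,t,R=pose();print(s["t"],t,R[:,0])
w,d,p=grab("wrist");np.savez("w2.npz",im=w,d=d,p=np.array(p,dtype=object))
a,_,_=grab("top");b,_,_=grab("side")
x=cv2.resize(a[215:260,315:390],(400,240),interpolation=cv2.INTER_CUBIC);y=cv2.resize(b[145:195,295:355],(400,240*400//288 if 0 else 333),interpolation=cv2.INTER_CUBIC)[:240]
z=cv2.resize(w[60:240,230:470],(800,600))[:355]
cv2.imwrite("pics/m4.png",np.vstack([np.hstack([x,y]),z]))
```

```text
12.75 [ 5.49512733e-01 -1.96508493e-04  3.97188900e-01] [3.28153052e-01 9.44624568e-01 1.19392090e-06]
```

View pics/m4.png

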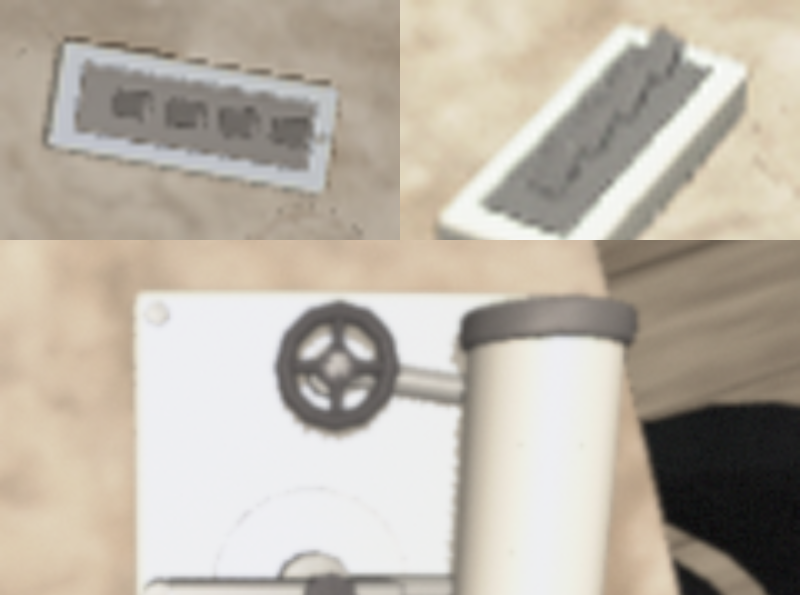

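The top crop shows all four toggles as wide dark patches lying over to the right, the stud (-y) end; the side crop agrees. The wrist crop shows the plate without the jar, the wheel untouched and the bar still at about 0. Next I measure the valve axis and the mark.

Run:
```python
from h import *
f=np.load("w2.npz",allow_pickle=True);im,d,p=f["im"],f["d"],f["p"].item()
V=cv2.cvtColor(im,cv2.COLOR_BGR2GRAY).astype(int)
u,v=np.mgrid[0:560,0:420];P=pts(p,d,u.ravel(),v.ravel()).reshape(560,420,3).transpose(1,0,2);Z=P[...,2]*(d>0)
def blob(m,box):
    b=np.zeros(m.shape,np.uint8);x0,y0,x1,y1=box;b[y0:y1,x0:x1]=m[y0:y1,x0:x1]
    n,l,st,c=cv2.connectedComponentsWithStats(b);i=1+np.argmax(st[1:,4]);print(st[i]);return np.nonzero(l==i)[::-1]
u,v=blob((Z>.052)&(Z<.075),(262,145,363,182));q=plane(p,u,v,.065)[:,:2]*1000
r=cv2.minAreaRect(q.astype(np.float32));print("bar",r,cv2.boxPoints(r).round(1).tolist())
# dark round hub on bar
u,v=blob((V<130)&(Z>.05)&(Z<.08),(310,140,345,185));q=plane(p,u,v,.066)[:,:2]*1000;print("hub",cv2.minEnclosingCircle(q.astype(np.float32)),q.mean(0))
u,v=blob((V<90)&(Z>.01)&(Z<.04),(285,165,330,210));q=plane(p,u,v,.024)[:,:2]*1000
r=cv2.minAreaRect(q.astype(np.float32));print("mark",len(u),r,q.mean(0),cv2.boxPoints(r).round(1).tolist())
# wheel
u,v=blob((V<120)&(Z>.025)&(Z<.05),(305,75,355,130));q=plane(p,u,v,.037)[:,:2]*1000;print("wheel",cv2.minEnclosingCircle(q.astype(np.float32)))
cv2.imwrite("pics/m5.png",cv2.resize(im[125:245,250:410],(800,600),interpolation=cv2.INTER_CUBIC))
```

```text
[272 160  80  17 967]
bar ((590.489990234375, 22.415380477905273), (17.1379451751709, 85.10658264160156), 71.0442123413086) [[547.5, 28.100000381469727], [628.0, 0.5], [633.5, 16.700000762939453], [553.0, 44.29999923706055]]
[310 160  35  16 216]
hub ((607.9337158203125, 23.332901000976562), 18.176406860351562) [607.39440105  17.8428161 ]
[301 174  12   9  46]
mark 46 ((584.1031494140625, 8.547431945800781), (14.920377731323242, 4.599554061889648), 21.28500747680664) [583.70737232   8.28115929] [[576.2999877929688, 8.0], [578.0, 3.700000047683716], [591.9000244140625, 9.100000381469727], [590.2000122070312, 13.399999618530273]]
[313  79  37  38 679]
wheel ((636.8021240234375, 86.16049194335938), 20.29582977294922)
```

View pics/m5.png

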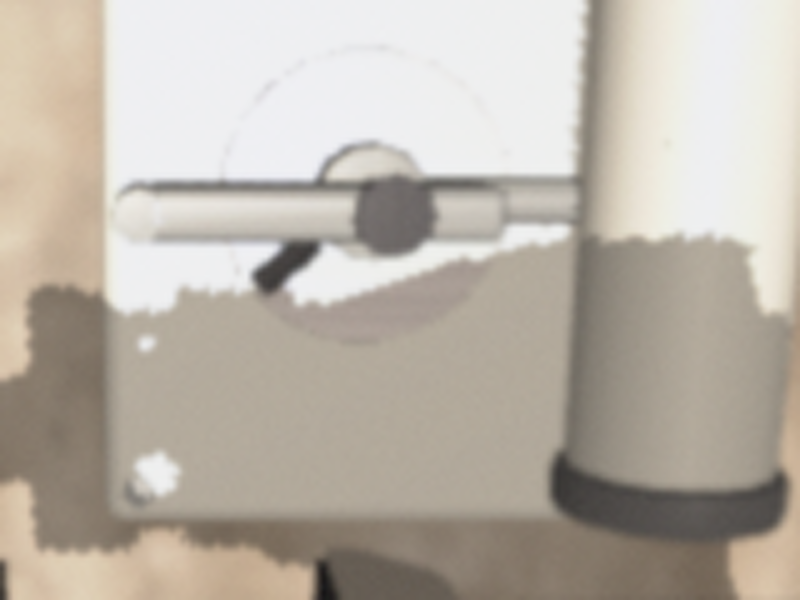

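The wrist crop shows the bar pointing left with its hub at (395,215) and the dial circle centred near (363,194). The mark runs from about (310,247) to its outer end at (265,277). Next I refine the mark's angle.

Run:
```python
from h import *
f=np.load("w2.npz",allow_pickle=True);im,d,p=f["im"],f["d"],f["p"].item()
for z in(.019,.021):
  q=plane(p,np.array([222,505,363,363])/5+250-.4,np.array([194,194,45,343])/5+125-.4,z)[:,:2]*1000;print(z,q.round(1).tolist(),(q[0]+q[1])/2,(q[2]+q[3])/2)
t=plane(p,np.array([265])/5+249.6,np.array([277])/5+124.6,.024)[0,:2]*1000;print(t)
V=cv2.resize(cv2.cvtColor(im,cv2.COLOR_BGR2GRAY)[165:195,290:325],None,fx=8,fy=8,interpolation=cv2.INTER_CUBIC)
m=(V<120).astype(np.uint8);n,l,st,c=cv2.connectedComponentsWithStats(m)
f=plane
for i in range(1,n):
  if st[i,4]>300:
    v,u=np.nonzero(l==i);k=v>(178-165)*8-20;print(st[i])
    k=(v>(173.5-165)*8)&(u<(316-290)*8);u,v=u[k],v[k]
    if len(u)<100: continue
    Q=plane(p,(u+.5)/8-.5+290,(v+.5)/8-.5+165,.024)[:,:2]*1000
    w,e=np.linalg.eigh(np.cov(Q.T));dv=e[:,1]
    for ax in((607.4,17.5),(607.4,17.0)):
      r=Q.mean(0)-ax;print(Q.mean(0),"pca",np.degrees(np.arctan2(dv[1],dv[0]))%180,"radial",np.degrees(np.arctan2(r[1],r[0]))%180,np.linalg.norm(r),np.sqrt(w*12))
```

```text
0.019 [[574.8, 29.2], [640.7, 6.5], [618.3, 51.9], [596.5, -17.6]] [607.79015362  17.85198528] [607.3841675  17.1413385]
0.021 [[574.8, 29.4], [640.3, 6.8], [618.0, 51.9], [596.3, -17.2]] [607.57726884  18.09458568] [607.17355092  17.3879092 ]
[578.28328445   7.05108502]
[ 251    0   29   75 1818]
[  88   65  101   87 4275]
[583.49540742   8.17816327] pca 21.200629380807896 radial 21.30379808024793 25.657867922452205 [ 6.04237759 16.23176284]
[583.49540742   8.17816327] pca 21.200629380807896 radial 20.25625913233233 25.480469964262966 [ 6.04237759 16.23176284]
```

Run:
```python
from h import *
go(.6074,.0174,.33,-19)
```

```text
shift [0.0351 0.049  0.0672] turn [-0.      0.      1.5688] rows 9.0
```

Call:
carry_out:
  targets:
    - {"hand":45,"x":0.0,"y":0.0,"z":0.0,"ax":0,"ay":0,"az":0.18}
    - {"hand":45,"x":0.005,"y":0.007,"z":0.0,"ax":0,"ay":0,"az":0.36}
    - {"hand":45,"x":0.01,"y":0.014,"z":0.01,"ax":0,"ay":0,"az":0.54}
    - {"hand":45,"x":0.015,"y":0.021,"z":0.02,"ax":0,"ay":0,"az":0.72}
    - {"hand":45,"x":0.02,"y":0.028,"z":0.03,"ax":0,"ay":0,"az":0.9}
    - {"hand":45,"x":0.025,"y":0.035,"z":0.04,"ax":0,"ay":0,"az":1.08}
    - {"hand":45,"x":0.03,"y":0.042,"z":0.05,"ax":0,"ay":0,"az":1.26}
    - {"hand":45,"x":0.035,"y":0.049,"z":0.067,"ax":0,"ay":0,"az":1.44}

```text
t: 13.9
tool_pos: [0.6079, 0.0177, 0.3304]
orientation: [-3.124, 0.326, -0.002]
force: [0.8, -0.4, 0.6]
opening: 0.0418
gripper_force: 0.0
```

Call:
carry_out:
  targets:
    - {"hand":45,"x":0,"y":0,"z":0,"ax":0,"ay":0,"az":0.129}
    - {"hand":45,"x":0,"y":0,"z":0,"ax":0,"ay":0,"az":0.129}
    - {"hand":45,"x":0,"y":0,"z":0,"ax":0,"ay":0,"az":0.129}
    - {"hand":45,"x":0,"y":0,"z":0,"ax":0,"ay":0,"az":0.129}

```text
t: 14.4
tool_pos: [0.6074, 0.0176, 0.3305]
orientation: [-3.099, 0.515, -0.001]
force: [-0.4, 0.1, 0.3]
opening: 0.0417
gripper_force: 0.0
```

Run:
```python
from h import *
s,p,R=pose();print(s["t"],p,s["q"][5],s["opening"])
go(.6074,.0174,.225,-19)
```

```text
14.4 [0.60735234 0.01762642 0.330536  ] 1.8450378718163982 0.041739969699780485
shift [1.000e-04 2.000e-04 1.055e-01] turn [-0.0002 -0.0006  0.002 ] rows 2.0
```

Call:
carry_out:
  targets:
    - {"hand":45,"x":0,"y":0,"z":0.04,"ax":0,"ay":0,"az":0.002}
    - {"hand":45,"x":0,"y":0,"z":0.08,"ax":0,"ay":0,"az":0.002}
    - {"hand":45,"x":0,"y":0,"z":0.1,"ax":0,"ay":0,"az":0.002}
    - {"hand":45,"x":0,"y":0,"z":0.105,"ax":0,"ay":0,"az":0.002}
    - {"hand":45,"x":0,"y":0,"z":0.105,"ax":0,"ay":0,"az":0.002}
    - {"hand":45,"x":0,"y":0,"z":0.105,"ax":0,"ay":0,"az":0.002}

```text
t: 15.15
tool_pos: [0.6082, 0.0176, 0.2271]
orientation: [-3.098, 0.521, -0.005]
force: [0.3, 0.5, 0.0]
opening: 0.0419
gripper_force: 0.0
```

Call:
carry_out:
  targets:
    - {"hand":5,"x":0,"y":0,"z":0,"ax":0,"ay":0,"az":0}
    - {"hand":5,"x":0,"y":0,"z":0,"ax":0,"ay":0,"az":0}
    - {"hand":5,"x":0,"y":0,"z":0,"ax":0,"ay":0,"az":0}
    - {"hand":5,"x":0,"y":0,"z":0,"ax":0,"ay":0,"az":0}
    - {"hand":5,"x":0,"y":0,"z":0,"ax":0,"ay":0,"az":0}
  newtons: 25

```text
t: 15.78
tool_pos: [0.6072, 0.0171, 0.2253]
orientation: [3.097, -0.521, -0.0]
force: [-2.2, -4.9, 2.1]
opening: 0.0116
gripper_force: 25.0
```

Call:
carry_out:
  targets:
    - {"hand":5,"x":0,"y":0,"z":0,"ax":0,"ay":0,"az":-0.1}
    - {"hand":5,"x":0,"y":0,"z":0,"ax":0,"ay":0,"az":-0.22}
    - {"hand":5,"x":0,"y":0,"z":0,"ax":0,"ay":0,"az":-0.34}
    - {"hand":5,"x":0,"y":0,"z":0,"ax":0,"ay":0,"az":-0.46}
    - {"hand":5,"x":0,"y":0,"z":0,"ax":0,"ay":0,"az":-0.58}
    - {"hand":5,"x":0,"y":0,"z":0,"ax":0,"ay":0,"az":-0.66}
    - {"hand":5,"x":0,"y":0,"z":0,"ax":0,"ay":0,"az":-0.7}
    - {"hand":5,"x":0,"y":0,"z":0,"ax":0,"ay":0,"az":-0.7}

```text
t: 16.77
tool_pos: [0.6073, 0.0163, 0.2253]
orientation: [3.087, 0.573, -0.001]
force: [-2.5, -9.7, 2.1]
opening: 0.0119
gripper_force: 25.0
```

Call:
carry_out:
  targets:
    - {"hand":5,"x":0,"y":0,"z":0,"ax":0,"ay":0,"az":0}
    - {"hand":5,"x":0,"y":0,"z":0,"ax":0,"ay":0,"az":0}
    - {"hand":5,"x":0,"y":0,"z":0,"ax":0,"ay":0,"az":0}
    - {"hand":5,"x":0,"y":0,"z":0,"ax":0,"ay":0,"az":0}

```text
t: 17.27
tool_pos: [0.6072, 0.0163, 0.2253]
orientation: [3.087, 0.572, -0.001]
force: [-2.5, -8.8, 2.9]
opening: 0.0117
gripper_force: 25.0
```

Run:
```python
from h import *
s,p,R=pose();print(s["t"],p,np.degrees(np.arctan2(R[1,0],R[0,0])),s["force"],s["wrist_torque"])
```

```text
17.275 [0.60724152 0.01630953 0.22526317] 20.98828758176983 [-2.50536751 -8.81012078  2.93660944] [-1.56086312  0.4413852   0.0206356 ]
```

Call:
carry_out:
  targets:
    - {"hand":40,"x":0,"y":0,"z":0,"ax":0,"ay":0,"az":0}
    - {"hand":40,"x":0,"y":0,"z":0,"ax":0,"ay":0,"az":0}
    - {"hand":40,"x":0,"y":0,"z":0,"ax":0,"ay":0,"az":0}
    - {"hand":40,"x":0,"y":0,"z":0,"ax":0,"ay":0,"az":0}
    - {"hand":40,"x":0,"y":0,"z":-0.04,"ax":0,"ay":0,"az":0}
    - {"hand":40,"x":0,"y":0,"z":-0.1,"ax":0,"ay":0,"az":0}
    - {"hand":40,"x":0,"y":0,"z":-0.16,"ax":0,"ay":0,"az":0}
    - {"hand":40,"x":0,"y":0,"z":-0.17,"ax":0,"ay":0,"az":0}

```text
t: 18.27
tool_pos: [0.6085, 0.0178, 0.4018]
orientation: [3.087, 0.573, 0.015]
force: [0.8, 0.0, 0.6]
opening: 0.0369
gripper_force: 0.0
```

Run:
```python
from h import *
go(.58,.0,.40,71);go(.58,.0,.40,125)
```

```text
shift [-0.033   0.0064  0.0015] turn [ 0.0077 -0.0069 -0.8722] rows 5.0
shift [-0.033   0.0064  0.0015] turn [ 0.0112 -0.0029 -1.8146] rows 10.0
```

Call:
carry_out:
  targets:
    - {"hand":40,"x":-0.033,"y":0.006,"z":0,"ax":0.008,"ay":-0.007,"az":-0.872}
    - {"hand":40,"x":-0.033,"y":0.006,"z":0,"ax":0.008,"ay":-0.007,"az":-0.872}
    - {"hand":40,"x":-0.033,"y":0.006,"z":0,"ax":0.008,"ay":-0.007,"az":-0.872}
    - {"hand":40,"x":-0.033,"y":0.006,"z":0,"ax":0.008,"ay":-0.007,"az":-0.872}
    - {"hand":40,"x":-0.033,"y":0.006,"z":0,"ax":0.008,"ay":-0.007,"az":-0.872}
    - {"hand":40,"x":-0.033,"y":0.006,"z":0,"ax":0.008,"ay":-0.007,"az":-0.872}
    - {"hand":40,"x":-0.033,"y":0.006,"z":0,"ax":0.008,"ay":-0.007,"az":-0.872}
    - {"hand":40,"x":-0.033,"y":0.006,"z":0,"ax":0.008,"ay":-0.007,"az":-0.872}

```text
t: 19.27
tool_pos: [0.5786, 0.0003, 0.3949]
orientation: [-2.554, -1.818, 0.013]
force: [-0.2, 1.1, 0.6]
opening: 0.0371
gripper_force: 0.0
```

Run:
```python
from h import *
im,d,p=grab("wrist")
V=cv2.cvtColor(im,cv2.COLOR_BGR2GRAY).astype(int)
u,v=np.mgrid[0:560,0:420];P=pts(p,d,u.ravel(),v.ravel()).reshape(560,420,3).transpose(1,0,2);Z=P[...,2]*(d>0)
k=(Z>.052)&(Z<.075)&(np.hypot(P[...,0]-.6074,P[...,1]-.0174)<.068)
n,l,st,c=cv2.connectedComponentsWithStats(k.astype(np.uint8));i=1+np.argmax(st[1:,4]);v,u=np.nonzero(l==i)
q=plane(p,u,v,.065)[:,:2]*1000;r=cv2.minAreaRect(q.astype(np.float32));print("bar",st[i],r,cv2.boxPoints(r).round(1).tolist())
w,e=np.linalg.eigh(np.cov(q.T));print(np.degrees(np.arctan2(e[1,1],e[0,1]))%180)
x,y=int(c[i][0]),int(c[i][1]);cv2.imwrite("pics/m6.png",cv2.resize(im[y-60:y+60,x-80:x+80],(800,600),interpolation=cv2.INTER_CUBIC));print(x,y)
```

```text
bar [ 347  131   23   85 1211] ((662.0613403320312, 0.5309562683105469), (90.11000061035156, 22.361282348632812), 70.742919921875) [[636.5999755859375, -38.29999923706055], [657.7999877929688, -45.70000076293945], [687.5, 39.400001525878906], [666.4000244140625, 46.79999923706055]]
71.61869334506552
357 174
```

View pics/m6.png

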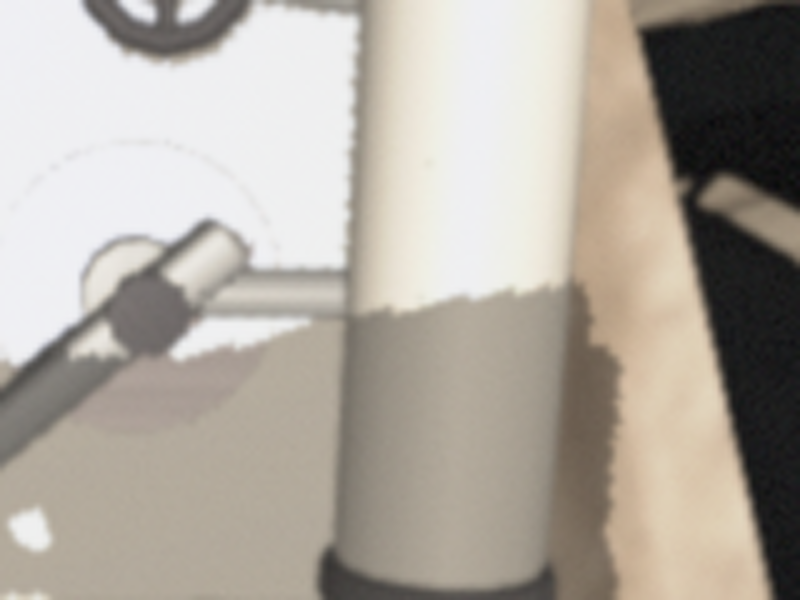

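The crop centred on the cartridge, but it shows the bar turned over to the lower left with the mark hidden under it. Next I measure the bar's own blob.

Run:
```python
from h import *
im,d,p=grab("wrist")
u,v=np.mgrid[0:560,0:420];P=pts(p,d,u.ravel(),v.ravel()).reshape(560,420,3).transpose(1,0,2);Z=P[...,2]*(d>0)
k=(Z>.054)&(Z<.075)&(np.hypot(P[...,0]-.6074,P[...,1]-.0174)<.068);k[:,335:]=0
n,l,st,c=cv2.connectedComponentsWithStats(k.astype(np.uint8));i=1+np.argmax(st[1:,4]);v,u=np.nonzero(l==i)
q=plane(p,u,v,.065)[:,:2]*1000;r=cv2.minAreaRect(q.astype(np.float32));print("bar",st[i],r)
w,e=np.linalg.eigh(np.cov(q.T));print(np.degrees(np.arctan2(e[1,1],e[0,1]))%180)
g=cv2.cvtColor(im,cv2.COLOR_BGR2GRAY)
m=(g<75)&(Z>.01)&(Z<.04)&(np.hypot(P[...,0]-.6074,P[...,1]-.0174)<.036);print("dark dial px",m.sum(),(P[m][:,:3]*1000).round(0).tolist()[:12])
```

```text
bar [263 158  64  56 941] ((591.365234375, 9.711383819580078), (85.28970336914062, 17.021499633789062), 22.373666763305664)
20.91688317245311
dark dial px 0 []
```

The bar lies at 20.9–22.4° in the world, and 21.0° by the gripper when released. The mark measured 21.2°, and none of it shows beside the bar. The arm is clear, so I hand in.

```bash
python3 -c "
from plant import robot;print(robot.close_job())"
```

```text
the job is handed in; nothing more can be done
None
```

I handed the job in at about 19 s: the spice jar stands upright on the board beside the other jar, all four toggles look over to off, and the valve nose lies above the mark to within about 1° as measured; no verdict came back.

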